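# Close the packing pot with its double lid, then raise the outer lid and hold it

## Task

Put the double lid on the cast pot that stands on the ring burner: carry the two nested lids over together by the knob of the inner lid, lower them gently until the inner lid lies flat on the ledge in the pot and the outer lid on the rim, and let go. Then take the outer lid by its collar and lift it off alone, leaving the inner lid lying on its ledge, and finish while still holding the outer lid, level and still, about 10 cm above the rim over the pot, so that the seal can be packed underneath. Do not shift the pot or the things lying around it.

Things in the scene. Friction and masses are not known exactly. Their poses are not given: they have to be found in the camera images.
- inner_lid: Inner lid of the double lid. Origin: centre of its underside, z up; round. Steel plate 118 mm across, 6 thick, edge bevelled below; on it a shoulder 44 mm across up to height 22, a boss 30 mm across from 22 to 27, a 12 mm stem and a knob on top. 0.32 to 0.46 kg. At the start it lies flat on the bench, the outer lid nested on its shoulder.
- knob (a point): Centre of the inner lid's knob, a plain upright cylinder 25 mm across and 24 high (60 to 84 mm above the inner lid's underside), on the axis. Nested, its lower face is 8 mm above the top of the outer lid's collar. Raising it carries both lids; once the pair is in the pot it is 5 mm above the collar.
- outer_lid: Outer lid. Origin: centre of its plate's underside, z up; round. Steel plate 153 mm across, 5 thick, with a central hole, and a skirt at the edge hanging 8 mm below the plate (inside 147 mm across, the pot is 136). 0.30 to 0.44 kg. Nested it rests on the inner lid's shoulder, its origin 22 mm above the inner lid's.
- collar (a point): Mid-height point on the axis of the outer lid's guide collar: upright round tube, outside 42 mm, inside 34 mm across, from 5 to 30 mm above the outer lid's origin, open at the top. The inner lid's stem and knob stand up through it freely, the knob's top up to 54 mm above the collar's foot. Raising it lifts the outer lid alone.
- pot: Cast pot, loose, about 2.2 kg, standing on a ring burner whose trivet is 85 mm high and whose gas tube points roughly at the robot (up to 180 mm from the pot's axis, under 65 mm high). Origin: centre of its underside, z up. 136 mm across outside, 80 high; two lug ears reach 97 mm from the axis at height 58.
- ledge (a point): Centre of the pot's inner ledge, on its axis 55 mm above its underside and 25 mm below the rim. The mouth above it is 126 mm across, the ledge 16 mm wide. The inner lid lies on it with 4 mm play all round; its origin is then at this point.
- rim (a point): Centre of the pot's rim, 80 mm above its underside. The outer lid's plate lies on the rim, its origin then at this point, 25 mm above the inner lid's. On the way down the outer lid lands 3 mm before the inner lid reaches the ledge.
- brush: Bystander, to be left alone: hand brush with wooden handle, 220 mm long, 42 wide, 20 high, lying on the bench near the middle, between the burner and the lids. Origin: underside, middle of its length.
- wrench: Bystander, to be left alone: open-ended wrench, 200 mm long, lying flat at the right of the bench. Origin: underside, middle of its length.
- plain_lid: Bystander, to be left alone: a single cast lid of another pot, 124 mm across, with one small knob, 42 mm high in all and no collar; beyond the brush. Origin: underside centre.
- saucepan: Bystander, to be left alone: small cast saucepan, 124 mm across, 60 high, with a straight 140 mm handle, at the left of the bench. Origin: underside, centre of the pan.

How it is judged:
By the outcome, as a careful person would: the job done as asked, in the order asked, and still so for the second after the job is handed in, while the arm keeps its last pose, push and grip.
It also fails if it takes over 51 s, if anything falls off the work surface, if the arm or the gripper's body presses on something with over 40 N, if the wrist force passes 120 N, or if a joint passes its speed limit or range.

## Robot

A 6-joint arm with a two-finger parallel gripper is mounted at the origin on the work surface. World frame = base frame: x ahead of the robot, y to its left, z up, the work surface at z = 0. Lengths are in m, angles in rad, forces in N, time in s.
With the tool pointing down it reaches from about 0.3 to 0.775 m from the base axis. Payload 14.6 kg.
Tool frame: the origin (TCP) lies at the very end of the fingers, on their centre line; the grasp point (between the pads) lies 19 mm behind it; z points along the fingers, y is the line along which they close (so a half turn about z gives the same grasp; the last joint's range is limited). The gripper opens to 85 mm and grips with 20 to 120 N. Pads are 22 mm wide; open, the fingers measure 114 mm over their backs; the gripper's body (76 mm by 85 mm) begins 54 mm behind the grasp point. The pads swing forward as they close: fully open they stand 13 mm farther back than shut.
Start: joints at [-1.353, 0.3, 1.521, -0, 1.321, -0.067], TCP at [0.155, -0.528, 0.207] pointing down, gripper open.
Joint ranges: [-3.03, 3.03], [-0.79, 2.21], [0.23, 2.52], [-1.04, 4.18], [0, 3.07], [-2.55, 2.55]. Speed limits (rad/s): [2.22, 2.22, 2.57, 3.14, 3.14, 3.14].

## Interface

Orientations are given as a unit quaternion [x, y, z, w].
In Python, from plant import env gives the robot as it stands. The module is installed in compiled form; this text tells all that it offers.
- The arm moves only by the tool carry_out, never from a script. Its argument "series" is a list that holds one entry, the list of rows, each a list of 5 numbers: the shift along the tool's x, y, z in m, then the turn about the tool's z in degrees, then the finger opening in m, from 0 to 0.0854. A call has exactly 8 rows; each row shifts and turns the commanded pose from where the row before left it, along the tool's axes as they then stand; what a row does not reach is not made up. A row lasts 1/8 s, in which the tool goes at most 62.5 mm and 10.7 degrees, less where a joint would pass 70% of its speed; a pose out of reach is approached as far as the arm can. A call is refused whole if a number of a shift passes 0.0625 or a number of a turn 10.7, either way. A call with a gripper value outside its range is refused whole. The fingers move at their own pace and stop on an object; "grip_force" is the grip in N (left out, the last holds). Time passes only in rows, so rows that do not move let the fingers close, or fill a call up. It gives the time, the measured TCP pose, the force, the opening and the grip force at its end, in the units of the state.
- env.get_obs(): the state, without advancing time (a new reading comes with each control period).
- env.read_camera(name): name is "scene" or "top" or "wrist"; returns a dict with "image" (480x640x3 uint8, blue, green, red), "range_z" (480x640 float32, m along the optical axis (not along the pixel's ray), 0 where there is no reading), "intrinsics" (3x3 intrinsics, pixels), "cam_to_world" (4x4, takes a point from camera to world coordinates). Camera axes: x right, y down, z forward; pixel columns grow to the right and rows downward; lengths in m; the calibration is good to about 2 mm. A picture is of the moment at which its call begins.
- env.close_job(): hands the job in; it is judged then, once.
The state is a dict: "time": time; "qpos": joint angles; "qd": joint speeds; "effort": joint torques, N m; "eef_pos": TCP position; "ee_rot": TCP orientation; "ft_force": force on the tool from outside, world axes, zero at the start; "torque": the same for the moment, N m; "gripper_width": finger opening in m; "grasp_force": force on a finger pad.
Only numpy, scipy, OpenCV 4.12 (cv2) and the standard library are available. Lean on these libraries where they do the work, as an engineer would, in place of code of your own. Each camera call takes 0.05 s, during which the arm holds its last target. There are 200 camera calls.

## Working session

There is one attempt and no reset: what is moved stays moved. The work goes in short steps, Python scripts to look and compute and a tool call to move; the robot and the scene stay as the last step left them, time stands still between calls to the robot, and variables do not carry over. Pictures are saved under pics/ and viewed, at most 10 in all, crops included, and the job is handed in when it is done.

Besides the shell and the picture viewer there is one more tool, called after "Call:" as a command line: name --argument value ..., lists and objects as JSON in quotes. carry_out: Moves the arm, as the interface text tells. Its arguments: {"type":"object","properties":{"series":{"type":"array","items":{"type":"array","items":{"type":"array","items":{"type":"number"}}}},"grip_force":{"type":"number"}},"required":["series"]}

```bash
mkdir -p pics; cat > h.py <<'E'
import numpy as np, cv2
from plant import env
def shot(n,f=None):
    c=env.read_camera(n)
    if f: cv2.imwrite('pics/'+f,c['image'])
    return c
def pts(c):
    K=c['intrinsics'];z=c['range_z'];v,u=np.mgrid[:480,:640]
    P=np.stack([(u-K[0,2])/K[0,0]*z,(v-K[1,2])/K[1,1]*z,z],-1)
    W=P@c['cam_to_world'][:3,:3].T+c['cam_to_world'][:3,3]
    W[z==0]=np.nan
    return W
def circ(xy):
    A=np.c_[2*xy,np.ones(len(xy))];s=np.linalg.lstsq(A,(xy**2).sum(1),rcond=None)[0]
    return s[:2],np.sqrt(s[2]+s[:2]@s[:2])
E
python3 - <<'E'
from h import *
for n in('top','scene'):
    c=shot(n,n+'1.png');np.savez(n+'1.npz',**c)
    W=pts(c);print(n,c['cam_to_world'].round(3).tolist(),c['intrinsics'].tolist(),np.nanmin(W[...,2]),np.nanmax(W[...,2]))
o=env.get_obs();print(o)
E
```

```text
top [[0.029, -0.991, 0.131, 0.361], [-1.0, -0.029, -0.001, 0.021], [0.005, -0.13, -0.991, 1.739], [0.0, 0.0, 0.0, 1.0]] [[588.8183788778061, 0.0, 317.7757301451583], [0.0, 588.8183788778061, 237.98350763352994], [0.0, 0.0, 1.0]] -0.7783739720368965 0.6993498591355489
scene [[0.766, 0.434, -0.475, 1.194], [0.643, -0.522, 0.56, -0.698], [-0.004, -0.734, -0.679, 0.987], [0.0, 0.0, 0.0, 1.0]] [[466.4682192870638, 0.0, 315.51186928427296], [0.0, 466.4682192870638, 246.06862233504467], [0.0, 0.0, 1.0]] -0.7768225340848322 0.7757838004668731
{'time': 0.1, 'qpos': array([-1.35261303e+00,  3.00419017e-01,  1.52151118e+00, -2.61680938e-05,
        1.32071121e+00, -6.65890143e-02]), 'qd': array([-0.0007072 , -0.0017979 , -0.00167397, -0.00046304,  0.0002805 ,
       -0.00138199]), 'effort': array([ 1.88762227e-03, -5.44376814e+01, -3.62370443e+01, -2.50528166e-05,
        3.05484027e-03,  1.31702734e-05]), 'eef_pos': array([ 0.15446192, -0.52762051,  0.20657947]), 'ee_rot': array([ 9.89879610e-01,  1.41908715e-01, -5.23471059e-05, -5.21910910e-04]), 'ft_force': array([0.89766707, 0.08117773, 0.0259654 ]), 'torque': array([-0.02449426,  0.02122658, -0.00358775]), 'grasp_force': 0.0, 'gripper_width': 0.08530726210430728}
```

View pics/top1.png

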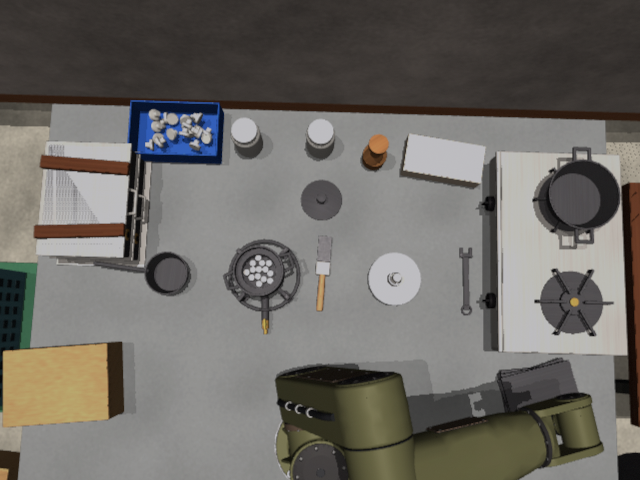

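View pics/scene1.png

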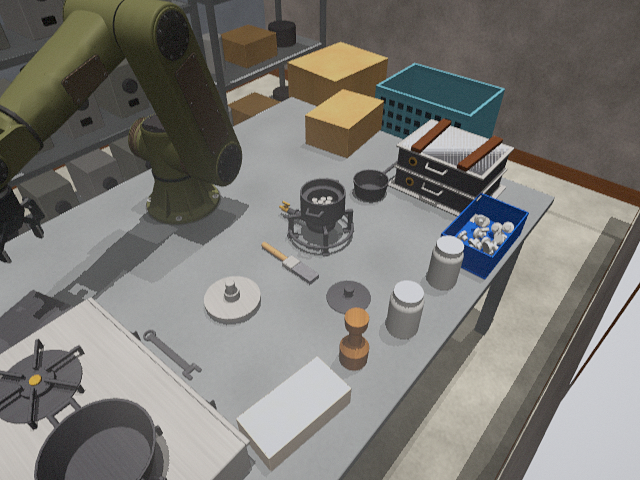

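The top view shows the white double lid at about (394,278), the pot on the burner at (261,271) with the gas tube pointing towards the robot at (266,325), the brush at (321,272), the plain lid at (321,200) and the wrench at (466,282). The scene view agrees: lids at (232,298), pot at (323,195).

```bash
python3 - <<'E'
from h import *
for n,bl,bp in(('top',(340,450,230,330),(215,310,225,320)),('scene',(195,270,270,330),(285,360,170,255))):
    c=dict(np.load(n+'1.npz'));W=pts(c)
    for nm,b,rs in(('lid',bl,[(.075,.1),(.04,.065),(.02,.035)]),('pot',bp,[(.155,.175),(.18,.3),(.08,.09)])):
        w=W[b[2]:b[3],b[0]:b[1]].reshape(-1,3);w=w[~np.isnan(w[:,0])]
        h=np.histogram(w[:,2],np.arange(-.01,.2,.005));print(n,nm,[(round(a,3),k) for a,k in zip(h[1],h[0]) if k>15])
        for lo,hi in rs:
            m=(w[:,2]>lo)&(w[:,2]<hi)
            if m.sum()>8:
                q=w[m][:,:2].astype(np.float32);(x,y),r=cv2.minEnclosingCircle(q);print('  ',lo,hi,m.sum(),'mean',q.mean(0).round(4),'mec',round(x,4),round(y,4),round(r,4),'z',np.median(w[m][:,2]).round(4))
E
```

```text
top lid [(np.float64(-0.01), np.int64(909)), (np.float64(-0.005), np.int64(3236)), (np.float64(0.0), np.int64(3394)), (np.float64(0.005), np.int64(1065)), (np.float64(0.01), np.int64(91)), (np.float64(0.015), np.int64(92)), (np.float64(0.02), np.int64(492)), (np.float64(0.025), np.int64(966)), (np.float64(0.03), np.int64(439)), (np.float64(0.035), np.int64(57)), (np.float64(0.045), np.int64(19)), (np.float64(0.05), np.int64(27)), (np.float64(0.08), np.int64(27)), (np.float64(0.085), np.int64(21))]
   0.075 0.1 62 mean [ 0.475  -0.2044] mec 0.4754 -0.2048 0.0127 z 0.0839
   0.04 0.065 76 mean [ 0.4768 -0.2032] mec 0.4851 -0.1813 0.0464 z 0.0511
   0.02 0.035 1897 mean [ 0.4748 -0.2051] mec 0.4753 -0.2055 0.0769 z 0.0274
top pot [(np.float64(-0.01), np.int64(594)), (np.float64(-0.005), np.int64(2022)), (np.float64(0.0), np.int64(2259)), (np.float64(0.005), np.int64(695)), (np.float64(0.01), np.int64(81)), (np.float64(0.025), np.int64(96)), (np.float64(0.03), np.int64(269)), (np.float64(0.035), np.int64(269)), (np.float64(0.04), np.int64(112)), (np.float64(0.045), np.int64(42)), (np.flo
[... 2277 characters left out ...]
.float64(0.09), np.int64(58)), (np.float64(0.095), np.int64(89)), (np.float64(0.1), np.int64(96)), (np.float64(0.105), np.int64(91)), (np.float64(0.11), np.int64(125)), (np.float64(0.115), np.int64(107)), (np.float64(0.12), np.int64(44)), (np.float64(0.125), np.int64(58)), (np.float64(0.13), np.int64(103)), (np.float64(0.135), np.int64(220)), (np.float64(0.14), np.int64(194)), (np.float64(0.145), np.int64(168)), (np.float64(0.15), np.int64(104)), (np.float64(0.155), np.int64(125)), (np.float64(0.16), np.int64(175)), (np.float64(0.165), np.int64(47))]
   0.155 0.175 347 mean [0.4826 0.1749] mec 0.479 0.1757 0.0729 z 0.1618
   0.08 0.09 116 mean [0.4945 0.1454] mec 0.4798 0.1714 0.101 z 0.0841
```

Call:
carry_out --series '[[[0.05,-0.0275,-0.013,0,0.085],[0.05,-0.0275,-0.013,0,0.085],[0.05,-0.0275,-0.013,0,0.085],[0.05,-0.0275,-0.013,0,0.085],[0.05,-0.0275,-0.013,0,0.085],[0.05,-0.0275,-0.013,0,0.085],[0.05,-0.0275,-0.013,0,0.085],[0.05,-0.0275,-0.013,0,0.085]]]'

```text
time: 1.1
eef_pos: [0.4776, -0.2027, 0.3114]
ee_rot: [0.99, 0.142, -0.0, -0.0]
ft_force: [0.6, -1.0, 0.8]
gripper_width: 0.0851
grasp_force: 0.0
```

```bash
python3 - <<'E'
from h import *
o=env.get_obs();print({k:np.round(o[k],3).tolist() for k in('time','qpos','eef_pos','ee_rot','ft_force')})
c=shot('wrist','w1.png');np.savez('w1.npz',**c)
print(c['cam_to_world'].round(3).tolist(),c['intrinsics'].round(1).tolist())
E
```

```text
{'time': 1.1, 'qpos': [-0.472, 0.171, 1.44, -0.0, 1.531, 0.814], 'eef_pos': [0.478, -0.203, 0.311], 'ee_rot': [0.99, 0.142, -0.0, -0.0], 'ft_force': [0.629, -1.021, 0.769]}
[[0.28, -0.91, -0.306, 0.556], [-0.96, -0.266, -0.089, -0.18], [-0.0, 0.318, -0.948, 0.477], [0.0, 0.0, 0.0, 1.0]] [[366.5, 0.0, 324.2], [0.0, 366.5, 239.0], [0.0, 0.0, 1.0]]
```

View pics/w1.png

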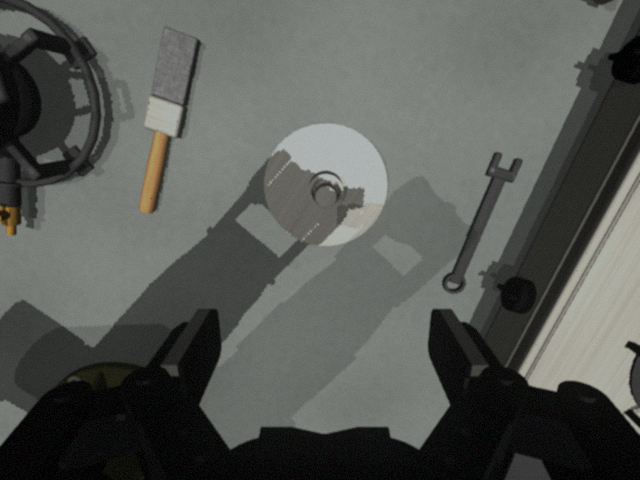

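The wrist view shows the lid disc centred at about (325,185) with the knob at (326,194), and the brush at left clear of it. Measuring the lid here, then over to the pot.

Call:
carry_out --series '[[[0.0134,-0.0457,0,0,0.085],[0.0134,-0.0457,0,0,0.085],[0.0134,-0.0457,0,0,0.085],[0.0134,-0.0457,0,0,0.085],[0.0134,-0.0457,0,0,0.085],[0.0134,-0.0457,0,0,0.085],[0.0134,-0.0457,0,0,0.085],[0.0134,-0.0457,0,0,0.085]]]'

```text
time: 2.15
eef_pos: [0.4765, 0.1782, 0.3109]
ee_rot: [0.99, 0.142, -0.0, 0.0]
ft_force: [0.9, -0.0, 0.4]
gripper_width: 0.0849
grasp_force: 0.0
```

```bash
python3 - <<'E'
from h import *
c=shot('wrist','w2.png');np.savez('w2.npz',**c)
o=env.get_obs();print(o['eef_pos'].round(4))
def fit(c,x0,y0,lo,hi,rlo,rhi,rz):
    W=pts(c);m=(W[...,2]>lo)&(W[...,2]<hi)&(np.hypot(W[...,0]-x0,W[...,1]-y0)<rz)
    m=m.astype(np.uint8);w=W[m>0];print(' n',len(w),'mean',w.mean(0).round(4))
    q=w[:,:2].astype(np.float32);print(' mec',np.round(cv2.minEnclosingCircle(q)[0],4),round(cv2.minEnclosingCircle(q)[1],4))
    # outer edge: per-angle max radius
    cc=np.array(cv2.minEnclosingCircle(q)[0])
    for _ in range(4):
        d=q-cc;a=(np.degrees(np.arctan2(d[:,1],d[:,0]))//8).astype(int);r=np.hypot(*d.T)
        e=np.array([q[a==k][np.argmax(r[a==k])] for k in np.unique(a)])
        cc,R=circ(e)
    print(' edge',cc.round(4),R.round(4),len(e))
w1=dict(np.load('w1.npz'))
print('plate');fit(w1,.476,-.205,.018,.038,0,0,.095)
print('knob');fit(w1,.476,-.205,.072,.1,0,0,.04)
print('rim');fit(c,.478,.177,.157,.175,0,0,.085)
E
```

```text
[0.476  0.1823 0.3106]
plate
 n 11017 mean [ 0.4787 -0.204   0.0263]
 mec [ 0.475  -0.2052] 0.0768
 edge [ 0.4752 -0.2051] 0.0763 46
knob
 n 413 mean [ 0.4765 -0.2046  0.0827]
 mec [ 0.4756 -0.2051] 0.0125
 edge [ 0.4758 -0.2048] 0.0118 46
rim
 n 3234 mean [0.4768 0.179  0.1634]
 mec [0.4775 0.1791] 0.0682
 edge [0.4777 0.1791] 0.0678 46
```

View pics/w2.png

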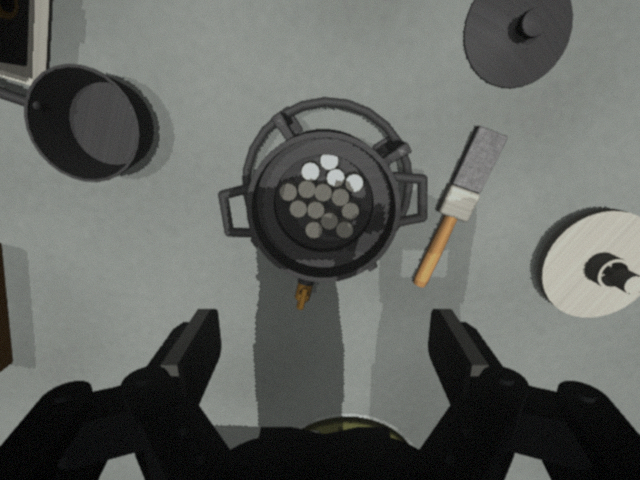

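The wrist view shows the pot centred at about (323,203), its rim fitted at radius 68 mm, gas tube tip at (303,293). One still reading to confirm, then back to the lids.

```bash
cat >> h.py <<'E'
def fit(c,x0,y0,lo,hi,rz):
    W=pts(c);w=W[(W[...,2]>lo)&(W[...,2]<hi)&(np.hypot(W[...,0]-x0,W[...,1]-y0)<rz)]
    q=w[:,:2].astype(np.float32);cc=np.array(cv2.minEnclosingCircle(q)[0])
    for _ in range(4):
        d=q-cc;a=(np.degrees(np.arctan2(d[:,1],d[:,0]))//8).astype(int);r=np.hypot(*d.T)
        e=np.array([q[a==k][np.argmax(r[a==k])] for k in np.unique(a)])
        cc,R=circ(e)
    print('edge',cc.round(4),R.round(4),len(e),'z',np.median(w[:,2]).round(4))
E
python3 - <<'E'
from h import *
o=env.get_obs();print(o['eef_pos'].round(4))
for i in range(2): fit(shot('wrist'),.478,.179,.157,.175,.085)
fit(shot('top'),.478,.179,.157,.175,.072)
fit(shot('scene'),.478,.179,.157,.175,.075)
o=env.get_obs();print(o['eef_pos'].round(4),o['time'],o['qpos'].round(3))
E
```

```text
[0.476  0.1823 0.3106]
edge [0.4777 0.1791] 0.0678 46 z 0.164
edge [0.4777 0.1792] 0.0679 46 z 0.1639
edge [0.4779 0.1782] 0.0672 17 z 0.1645
edge [0.4813 0.177 ] 0.0685 46 z 0.1624
[0.4767 0.1763 0.3108] 2.4 [ 0.282  0.146  1.469 -0.     1.526  1.568]
```

Call:
carry_out --series '[[[-0.0076,0.0256,0.0113,0,0.085],[-0.0163,0.055,0.0242,0,0.085],[-0.0163,0.055,0.0242,0,0.085],[-0.0163,0.055,0.0242,0,0.085],[-0.0163,0.055,0.0242,0,0.085],[-0.0163,0.055,0.0242,0,0.085],[-0.013,0.0437,0.0193,0,0.085],[-0.0065,0.022,0.0097,0,0.085]]]'

```text
time: 3.4
eef_pos: [0.474, -0.2086, 0.1487]
ee_rot: [0.99, 0.14, -0.001, -0.0]
ft_force: [0.2, 1.0, 1.0]
gripper_width: 0.0853
grasp_force: 0.0
```

Call:
carry_out --series '[[[0,0,0,0,0.085],[0,0,0,0,0.085],[0,0,0.01,0,0.065],[0,0,0.01,0,0.065],[0,0,0.01,0,0.065],[0,0,0,0,0.065],[0,0,0,0,0.065],[0,0,0,0,0.065]]]'

```text
time: 4.4
eef_pos: [0.4756, -0.2055, 0.1201]
ee_rot: [0.99, 0.142, 0.0, 0.0]
ft_force: [-0.1, -0.4, 0.2]
gripper_width: 0.0649
grasp_force: 0.0
```

```bash
python3 - <<'E'
from h import *
o=env.get_obs();print(o['eef_pos'].round(4))
c=shot('wrist','w3.png')
fit(c,.4756,-.205,.018,.038,.09)
fit(c,.4756,-.205,.076,.09,.03)
o=env.get_obs();print(o['eef_pos'].round(4),o['time'])
E
```

```text
[ 0.4756 -0.2055  0.1201]
edge [ 0.4756 -0.2049] 0.0765 46 z 0.0262
edge [ 0.4764 -0.2046] 0.0121 46 z 0.0829
[ 0.4756 -0.2055  0.1201] 4.45
```

View pics/w3.png

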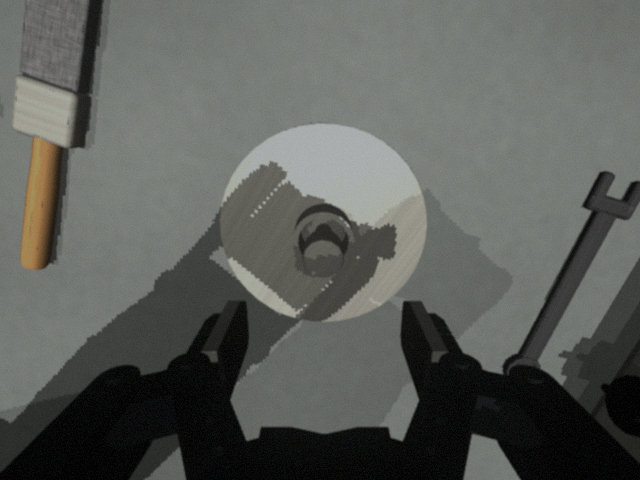

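The wrist view shows the knob at about (324,258), midway between the fingers at (245,320) and (403,320): aligned. Descending to knob height.

Call:
carry_out --series '[[[0,0,0.008,0,0.06],[0,0,0.012,0,0.06],[0,0,0.012,0,0.06],[0,0,0.012,0,0.06],[0,0,0.012,0,0.06],[0,0,0.006,0,0.06],[0,0,0.002,0,0.06],[0,0,0,0,0.06]]]'

```text
time: 5.45
eef_pos: [0.4756, -0.2054, 0.0559]
ee_rot: [0.99, 0.142, 0.0, 0.0]
ft_force: [0.3, 0.3, 0.6]
gripper_width: 0.06
grasp_force: 0.0
```

Call:
carry_out --series '[[[0,0,0,0,0.035],[0,0,0,0,0.028],[0,0,0,0,0.02],[0,0,0,0,0.015],[0,0,0,0,0.01],[0,0,0,0,0.01],[0,0,0,0,0.01],[0,0,0,0,0.01]]]' --grip_force 70

```text
time: 6.45
eef_pos: [0.4756, -0.2053, 0.0563]
ee_rot: [0.99, 0.142, 0.0, 0.0]
ft_force: [-1.5, 2.6, 6.5]
gripper_width: 0.02
grasp_force: 68.3
```

```bash
python3 - <<'E'
from h import *
c=shot('wrist','w4.png')
fit(c,.4756,-.205,.018,.038,.09)
o=env.get_obs();print({k:np.round(o[k],4).tolist() for k in('time','eef_pos','ft_force','torque','gripper_width','grasp_force')})
cv2.imwrite('pics/w4c.png',cv2.resize(c['image'][200:440,160:480],(800,600)))
E
```

```text
edge [ 0.4768 -0.2054] 0.0759 42 z 0.0262
{'time': 6.5, 'eef_pos': [0.4756, -0.2054, 0.0563], 'ft_force': [-1.6307, 2.3547, 6.7565], 'torque': [0.3583, 0.3575, 0.0179], 'gripper_width': 0.0197, 'grasp_force': 68.3277}
```

View pics/w4c.png

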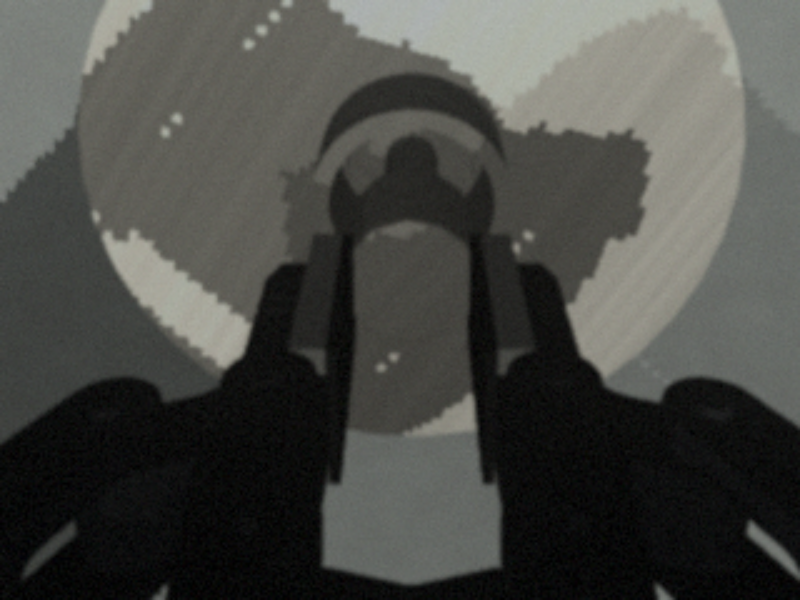

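The crop shows the knob held squarely between the two pads (355–470, 235–430), with the collar opening and stem visible above at (410,160). Lifting.

Call:
carry_out --series '[[[0,0,-0.005,0,0.01],[0,0,-0.015,0,0.01],[0,0,-0.03,0,0.01],[0,0,-0.04,0,0.01],[0,0,-0.04,0,0.01],[0,0,-0.035,0,0.01],[0,0,-0.025,0,0.01],[0,0,-0.015,0,0.01]]]'

```text
time: 7.5
eef_pos: [0.4754, -0.2054, 0.2625]
ee_rot: [0.99, 0.142, 0.001, 0.0]
ft_force: [-0.1, -0.0, -7.2]
gripper_width: 0.0198
grasp_force: 69.3
```

Call:
carry_out --series '[[[0,0,0,0,0.01],[0,0,0,0,0.01],[0,0,0,0,0.01],[0,0,0,0,0.01],[0,0,0,0,0.01],[0,0,0,0,0.01],[0,0,0,0,0.01],[0,0,0,0,0.01]]]'

```text
time: 8.5
eef_pos: [0.4755, -0.2054, 0.2608]
ee_rot: [0.99, 0.142, 0.0, 0.0]
ft_force: [-0.8, -0.6, -7.3]
gripper_width: 0.0198
grasp_force: 69.3
```

```bash
cat >> h.py <<'E'
def plate(c,x0,y0,lo,hi):
    W=pts(c);r=np.hypot(W[...,0]-x0,W[...,1]-y0);w=W[(W[...,2]>lo)&(W[...,2]<hi)&(r<.07)&(r>.03)]
    for _ in range(3):
        s=np.linalg.lstsq(np.c_[w[:,:2]-[x0,y0],np.ones(len(w))],w[:,2],rcond=None)[0]
        e=w[:,2]-np.c_[w[:,:2]-[x0,y0],np.ones(len(w))]@s;w=w[abs(e)<.003]
    print('plate z',s[2].round(4),'slope deg',np.degrees(s[:2]).round(2),len(w))
E
python3 - <<'E'
from h import *
o=env.get_obs();print({k:np.round(o[k],4).tolist() for k in('time','eef_pos','ft_force','torque','gripper_width','grasp_force')})
for n in('wrist','top','scene'):
    c=shot(n); plate(c,.4756,-.205,.215,.25); fit(c,.4756,-.205,.215,.25,.09)
E
```

```text
{'time': 8.5, 'eef_pos': [0.4755, -0.2054, 0.2608], 'ft_force': [-0.8032, -0.6343, -7.34], 'torque': [-0.0202, 0.0022, 0.0229], 'gripper_width': 0.0198, 'grasp_force': 69.3359}
plate z 0.2305 slope deg [-0.21  0.37] 30025
edge [ 0.4767 -0.2052] 0.0759 42 z 0.2305
plate z 0.2314 slope deg [-0.08  0.46] 408
edge [ 0.4841 -0.2043] 0.0679 31 z 0.2316
plate z 0.2302 slope deg [-0.    0.27] 1251
edge [ 0.4789 -0.2067] 0.0768 43 z 0.23
```

Call:
carry_out --series '[[[0.0022,-0.0074,0,0,0.01],[0.0055,-0.0184,0,0,0.01],[0.0099,-0.0331,0,0,0.01],[0.0121,-0.0405,0,0,0.01],[0.0132,-0.0442,0,0,0.01],[0.0132,-0.0442,0,0,0.01],[0.0132,-0.0442,0,0,0.01],[0.0121,-0.0405,0,0,0.01]]]'

```text
time: 9.65
eef_pos: [0.4762, 0.0817, 0.261]
ee_rot: [0.99, 0.142, 0.0, -0.0]
ft_force: [0.1, 0.0, -5.3]
gripper_width: 0.0197
grasp_force: 69.3
```

Call:
carry_out --series '[[[0.0099,-0.0331,0,0,0.01],[0.0088,-0.0294,0,0,0.01],[0.0066,-0.0221,0,0,0.01],[0.0033,-0.011,0,0,0.01],[0,0,0,0,0.01],[0,0,0,0,0.01],[0,0,0,0,0.01],[0,0,0,0,0.01]]]'

```text
time: 10.65
eef_pos: [0.4777, 0.1784, 0.2608]
ee_rot: [0.99, 0.142, 0.0, 0.0]
ft_force: [0.1, 0.2, -6.8]
gripper_width: 0.0195
grasp_force: 69.3
```

```bash
python3 - <<'E'
from h import *
o=env.get_obs();print({k:np.round(o[k],4).tolist() for k in('time','eef_pos','ft_force','gripper_width','grasp_force')})
c=shot('wrist');plate(c,.4777,.179,.215,.25); fit(c,.4777,.179,.215,.25,.09)
E
```

```text
{'time': 10.65, 'eef_pos': [0.4777, 0.1784, 0.2608], 'ft_force': [0.1323, 0.172, -6.8008], 'gripper_width': 0.0195, 'grasp_force': 69.2629}
plate z 0.2306 slope deg [-0.3   0.61] 29991
edge [0.4789 0.1785] 0.0759 42 z 0.2306
```

Call:
carry_out --series '[[[0,-0.0005,0.004,0,0.01],[0,0,0.008,0,0.01],[0,0,0.01,0,0.01],[0,0,0.01,0,0.01],[0,0,0.01,0,0.01],[0,0,0.007,0,0.01],[0,0,0.004,0,0.01],[0,0,0,0,0.01]]]'

```text
time: 11.7
eef_pos: [0.4774, 0.1793, 0.2077]
ee_rot: [0.99, 0.142, -0.0, 0.0]
ft_force: [-0.2, -0.9, -6.2]
gripper_width: 0.0193
grasp_force: 69.2
```

Call:
carry_out --series '[[[0,0,0.0015,0,0.01],[0,0,0.0015,0,0.01],[0,0,0.0015,0,0.01],[0,0,0.0015,0,0.01],[0,0,0.001,0,0.01],[0,0,0.001,0,0.01],[0,0,0,0,0.01],[0,0,0,0,0.01]]]'

```text
time: 12.7
eef_pos: [0.4775, 0.1793, 0.1999]
ee_rot: [0.99, 0.142, 0.0, -0.0]
ft_force: [-0.7, 0.3, -5.8]
gripper_width: 0.0198
grasp_force: 69.4
```

Call:
carry_out --series '[[[0,0,0.0005,0,0.01],[0,0,0.0005,0,0.01],[0,0,0.0005,0,0.01],[0,0,0.0005,0,0.01],[0,0,0.0005,0,0.01],[0,0,0,0,0.01],[0,0,0,0,0.01],[0,0,0,0,0.01]]]'

```text
time: 13.7
eef_pos: [0.4775, 0.1793, 0.1973]
ee_rot: [0.99, 0.142, 0.0, -0.0]
ft_force: [-0.2, 0.2, -4.1]
gripper_width: 0.0197
grasp_force: 69.8
```

Call:
carry_out --series '[[[0,0,0.0005,0,0.01],[0,0,0.0005,0,0.01],[0,0,0.0003,0,0.01],[0,0,0,0,0.01],[0,0,0,0,0.01],[0,0,0,0,0.01],[0,0,0,0,0.01],[0,0,0,0,0.01]]]'

```text
time: 14.7
eef_pos: [0.4776, 0.1796, 0.1965]
ee_rot: [0.99, 0.142, 0.0, -0.0]
ft_force: [-3.3, 4.1, 4.6]
gripper_width: 0.02
grasp_force: 71.3
```

```bash
python3 - <<'E'
from h import *
o=env.get_obs();print({k:np.round(o[k],4).tolist() for k in('time','eef_pos','ft_force','torque','gripper_width','grasp_force')})
c=shot('wrist');plate(c,.4777,.179,.155,.185); fit(c,.4777,.179,.155,.185,.09)
E
```

```text
{'time': 14.7, 'eef_pos': [0.4776, 0.1796, 0.1965], 'ft_force': [-3.2653, 4.0682, 4.6482], 'torque': [0.6263, 0.4323, -0.0245], 'gripper_width': 0.02, 'grasp_force': 71.3021}
plate z 0.1692 slope deg [-0.11  0.  ] 30722
edge [0.4786 0.1793] 0.076 42 z 0.1691
```

Call:
carry_out --series '[[[0,0,-0.0003,0,0.022],[0,0,0,0,0.026],[0,0,0,0,0.03],[0,0,0,0,0.04],[0,0,0,0,0.055],[0,0,0,0,0.065],[0,0,0,0,0.065],[0,0,0,0,0.065]]]' --grip_force 30

```text
time: 15.75
eef_pos: [0.4775, 0.1793, 0.1963]
ee_rot: [0.99, 0.142, 0.0, 0.0]
ft_force: [-0.1, -0.6, -0.0]
gripper_width: 0.0649
grasp_force: 0.0
```

```bash
python3 - <<'E'
from h import *
o=env.get_obs();print({k:np.round(o[k],4).tolist() for k in('time','eef_pos','ft_force','gripper_width','grasp_force')})
c=shot('wrist','w5.png');plate(c,.4777,.179,.155,.185); fit(c,.4777,.179,.155,.185,.09)
W=pts(c);r=np.hypot(W[...,0]-.4777,W[...,1]-.179);print('knob top z',np.nanpercentile(W[...,2][r<.009],[50,90]))
cv2.imwrite('pics/w5c.png',cv2.resize(c['image'][120:420,120:520],(800,600)))
E
```

```text
{'time': 15.75, 'eef_pos': [0.4775, 0.1793, 0.1963], 'ft_force': [-0.0986, -0.5847, -0.0314], 'gripper_width': 0.0649, 'grasp_force': 0.0}
plate z 0.1692 slope deg [-0.11 -0.01] 33574
edge [0.4789 0.1796] 0.0754 46 z 0.1692
knob top z [0.22288751 0.22380365]
```

View pics/w5c.png

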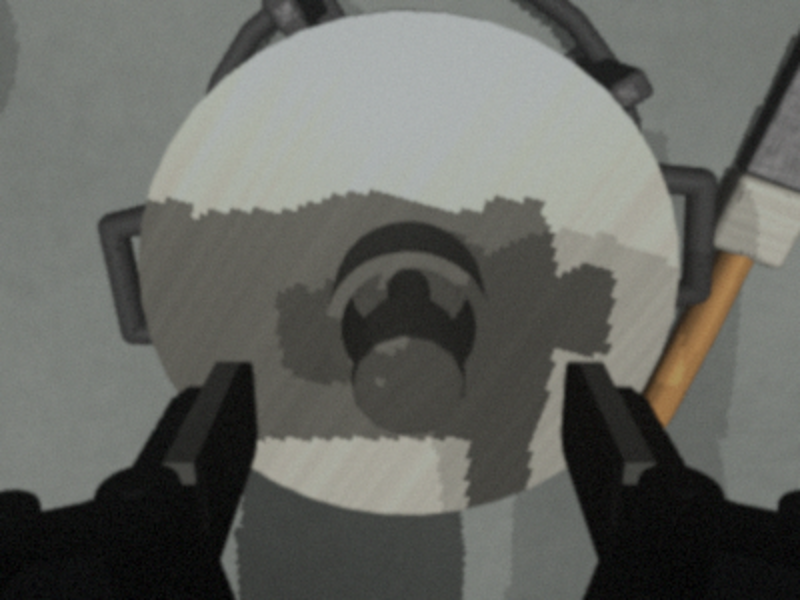

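The crop shows the lid seated evenly on the pot, ears at (125,275) and (695,235), knob at (410,385) standing free in the collar; the depths agree with the seated heights (plate 0.169, knob top 0.224). Lowering to the collar.

Call:
carry_out --series '[[[0,0,0.002,0,0.056],[0,0,0.005,0,0.056],[0,0,0.006,0,0.056],[0,0,0.005,0,0.056],[0,0,0.003,0,0.056],[0,0,0.002,0,0.056],[0,0,0.001,0,0.056],[0,0,0,0,0.056]]]'

```text
time: 16.8
eef_pos: [0.4775, 0.1793, 0.1723]
ee_rot: [0.99, 0.142, 0.0, -0.0]
ft_force: [0.3, -1.3, 0.3]
gripper_width: 0.0562
grasp_force: 0.0
```

```bash
python3 - <<'E'
from h import *
o=env.get_obs();print({k:np.round(o[k],4).tolist() for k in('time','eef_pos','ft_force','gripper_width','grasp_force')})
c=shot('wrist','w6.png');W=pts(c)
# finger tips: points along tool y line, outside the collar
d=W-np.array([.4775,.1793,0]);ty=d@np.array([.281,-.96,0]);tx=d@np.array([.96,.281,0])
for s in(-1,1):
    m=(s*ty>.024)&(s*ty<.05)&(abs(tx)<.014)&(W[...,2]>.1725)&(W[...,2]<.25)
    if m.sum(): print(s,m.sum(),np.percentile(W[m][:,2],[0,2,5,20,50]).round(4),'ty',np.percentile(ty[m],[5,95]).round(4),'tx',np.percentile(tx[m],[5,95]).round(4))
cv2.imwrite('pics/w6c.png',cv2.resize(c['image'][180:420,160:480],(800,600)))
E
```

```text
{'time': 16.8, 'eef_pos': [0.4775, 0.1793, 0.1723], 'ft_force': [0.3461, -1.2911, 0.338], 'gripper_width': 0.0562, 'grasp_force': 0.0}
-1 4303 [0.1984 0.204  0.2071 0.2169 0.2321] ty [-0.0463 -0.0277] tx [-0.0071  0.0123]
1 4290 [0.1994 0.2041 0.2069 0.2167 0.2322] ty [0.0281 0.0463] tx [-0.0071  0.0122]
```

View pics/w6c.png

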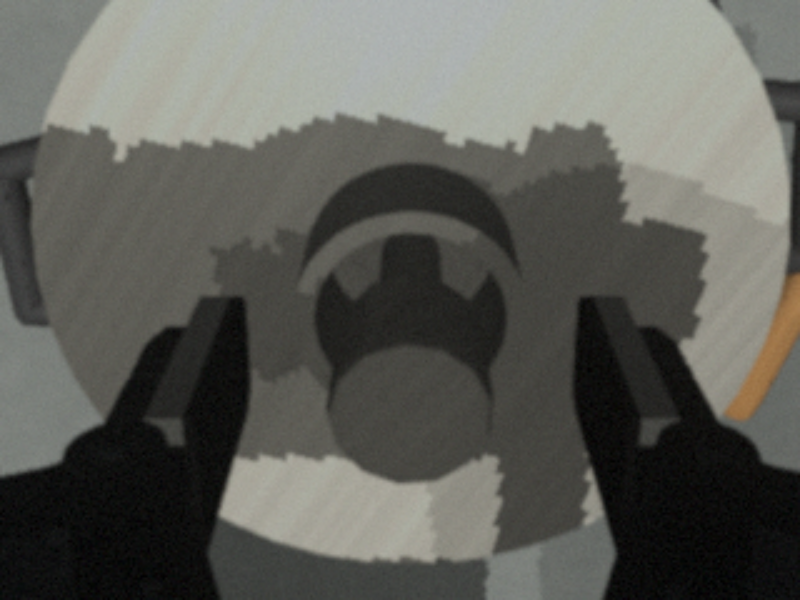

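The crop shows the tips beside the collar at (225,297) and (603,297), with the collar (centre about (410,270)) between them. Checking the actual tip height from these pixels.

```bash
python3 - <<'E'
from h import *
c=shot('wrist');W=pts(c);K=c['intrinsics'];T=c['cam_to_world']
o=env.get_obs()['eef_pos']
for u in(245,250,396,401):
    for v in range(292,312,3):
        d=W[v,u]-o;print(u,v,'z',W[v,u,2].round(4),'tx',(d@[.96,.281,0]).round(4),'ty',(d@[.281,-.96,0]).round(4))
E
```

```text
245 292 z 0.1687 tx -0.0041 ty -0.0405
245 295 z 0.1695 tx -0.0054 ty -0.0405
245 298 z 0.1691 tx -0.0073 ty -0.0407
245 301 z 0.2058 tx 0.0106 ty -0.0319
245 304 z 0.2078 tx 0.0103 ty -0.0315
245 307 z 0.2116 tx 0.0111 ty -0.0307
245 310 z 0.2135 tx 0.0108 ty -0.0303
250 292 z 0.1695 tx -0.0037 ty -0.0378
250 295 z 0.1697 tx -0.0053 ty -0.0379
250 298 z 0.1692 tx -0.0073 ty -0.0381
250 301 z 0.2065 tx 0.011 ty -0.0297
250 304 z 0.2085 tx 0.0107 ty -0.0294
250 307 z 0.212 tx 0.0113 ty -0.0286
250 310 z 0.2125 tx 0.0103 ty -0.0286
396 292 z 0.1698 tx -0.0036 ty 0.0366
396 295 z 0.1689 tx -0.0057 ty 0.0369
396 298 z 0.1689 tx -0.0075 ty 0.037
396 301 z 0.2051 tx 0.0102 ty 0.0293
396 304 z 0.2076 tx 0.0102 ty 0.0288
396 307 z 0.2102 tx 0.0103 ty 0.0283
396 310 z 0.2112 tx 0.0095 ty 0.0282
401 292 z 0.1696 tx -0.0037 ty 0.0392
401 295 z 0.1701 tx -0.0052 ty 0.0392
401 298 z 0.1695 tx -0.0071 ty 0.0395
401 301 z 0.2058 tx 0.0105 ty 0.0311
401 304 z 0.2098 tx 0.0114 ty 0.0303
401 307 z 0.2107 tx 0.0105 ty 0.0301
401 310 z 0.2133 tx 0.0107 ty 0.0296
```

Call:
carry_out --series '[[[0,0,0.0005,0,0.056],[0,0,0.0005,0,0.056],[0,0,0.0005,0,0.056],[0,0,0.0005,0,0.056],[0,0,0.0005,0,0.056],[0,0,0.0005,0,0.056],[0,0,0,0,0.056],[0,0,0,0,0.056]]]'

```text
time: 17.9
eef_pos: [0.4775, 0.1793, 0.1693]
ee_rot: [0.99, 0.142, -0.0, -0.0]
ft_force: [-0.4, -0.1, -0.1]
gripper_width: 0.056
grasp_force: 0.0
```

Call:
carry_out --series '[[[0,0,0.0005,0,0.056],[0,0,0.0005,0,0.056],[0,0,0.0005,0,0.056],[0,0,0.0005,0,0.056],[0,0,0,0,0.056],[0,0,0,0,0.056],[0,0,0,0,0.056],[0,0,0,0,0.056]]]'

```text
time: 18.9
eef_pos: [0.4775, 0.1793, 0.1673]
ee_rot: [0.99, 0.142, 0.0, -0.0]
ft_force: [-0.8, 0.0, -0.2]
gripper_width: 0.0561
grasp_force: 0.0
```

```bash
python3 - <<'E'
from h import *
c=shot('wrist');W=pts(c);o=env.get_obs()['eef_pos'];print(o)
d=W-o;tx=d@np.array([.96,.281,0]);ty=d@np.array([.281,-.96,0]);z=d[...,2]
for v in range(400,480,8): print(v,[(u,z[v,u].round(3),tx[v,u].round(3),ty[v,u].round(3)) for u in(300,324,350)])
for u in(235,245,250,255): 
    print(u,[(v,z[v,u].round(3),tx[v,u].round(3),ty[v,u].round(3)) for v in range(296,380,12)])
E
```

```text
[0.47745398 0.17928465 0.16729913]
400 [(300, np.float64(0.002), np.float64(-0.068), np.float64(-0.013)), (324, np.float64(0.003), np.float64(-0.067), np.float64(-0.0)), (350, np.float64(0.002), np.float64(-0.067), np.float64(0.014))]
408 [(300, np.float64(0.002), np.float64(-0.073), np.float64(-0.013)), (324, np.float64(0.002), np.float64(-0.073), np.float64(-0.0)), (350, np.float64(0.003), np.float64(-0.072), np.float64(0.014))]
416 [(300, np.float64(-0.168), np.float64(-0.244), np.float64(-0.028)), (324, np.float64(-0.168), np.float64(-0.244), np.float64(-0.0)), (350, np.float64(-0.168), np.float64(-0.244), np.float64(0.029))]
424 [(300, np.float64(-0.167), np.float64(-0.255), np.float64(-0.028)), (324, np.float64(-0.168), np.float64(-0.256), np.float64(-0.0)), (350, np.float64(-0.169), np.float64(-0.257), np.float64(0.03))]
432 [(300, np.float64(0.097), np.float64(0.01), np.float64(-0.006)), (324, np.float64(-0.167), np.float64(-0.267), np.float64(-0.0)), (350, np.float64(0.097), np.float64(0.009), np.float64(0.006))]
440 [(300, np.float64(0.1), np.float64(0.01), np.float64(-0.00
[... 2050 characters left out ...]
, np.float64(0.005), np.float64(-0.028)), (344, np.float64(0.047), np.float64(-0.0), np.float64(-0.028)), (356, np.float64(0.049), np.float64(-0.004), np.float64(-0.028)), (368, np.float64(0.05), np.float64(-0.008), np.float64(-0.028))]
255 [(296, np.float64(0.002), np.float64(-0.003), np.float64(-0.034)), (308, np.float64(0.035), np.float64(0.008), np.float64(-0.028)), (320, np.float64(0.036), np.float64(0.003), np.float64(-0.028)), (332, np.float64(0.037), np.float64(-0.002), np.float64(-0.028)), (344, np.float64(0.039), np.float64(-0.005), np.float64(-0.028)), (356, np.float64(0.04), np.float64(-0.011), np.float64(-0.028)), (368, np.float64(0.001), np.float64(-0.047), np.float64(-0.037))]
```

The depth readings show the real fingertips about 33 mm above the reported TCP at this opening, and the body likewise 24 mm higher. So the knob was held near its top, and the pads are still above the collar. Going lower, slowly.

Call:
carry_out --series '[[[0,0,0.002,0,0.056],[0,0,0.003,0,0.056],[0,0,0.003,0,0.056],[0,0,0.003,0,0.056],[0,0,0.003,0,0.056],[0,0,0.002,0,0.056],[0,0,0,0,0.056],[0,0,0,0,0.056]]]'

```text
time: 19.95
eef_pos: [0.4775, 0.1793, 0.1514]
ee_rot: [0.99, 0.142, 0.0, -0.0]
ft_force: [0.6, -0.1, -0.0]
gripper_width: 0.0561
grasp_force: 0.0
```

```bash
python3 - <<'E'
from h import *
c=shot('wrist','w7.png');W=pts(c);e=env.get_obs();o=e['eef_pos'];print(o,e['ft_force'])
d=W-o;tx=d@np.array([.96,.281,0]);ty=d@np.array([.281,-.96,0])
for s in(-1,1):
    m=(s*ty>.0265)&(s*ty<.045)&(tx>.007)&(tx<.013)&(W[...,2]>.1745)&(W[...,2]<.215)
    print(s,m.sum(),np.sort(W[m][:,2])[[0,5,20,60]].round(4))
plate(c,.4777,.179,.155,.185)
fit(c,.4777,.179,.189,.199,.025)
cv2.imwrite('pics/w7c.png',cv2.resize(c['image'][180:420,160:480],(800,600)))
E
```

```text
[0.47752905 0.17928637 0.15139731] [-0.16712669  0.42765055 -0.14821753]
-1 1113 [0.1792 0.1819 0.1831 0.185 ]
1 1105 [0.1798 0.1817 0.1829 0.185 ]
plate z 0.1692 slope deg [-0.12 -0.02] 43055
edge [0.4784 0.1795] 0.0211 34 z 0.1939
```

View pics/w7c.png

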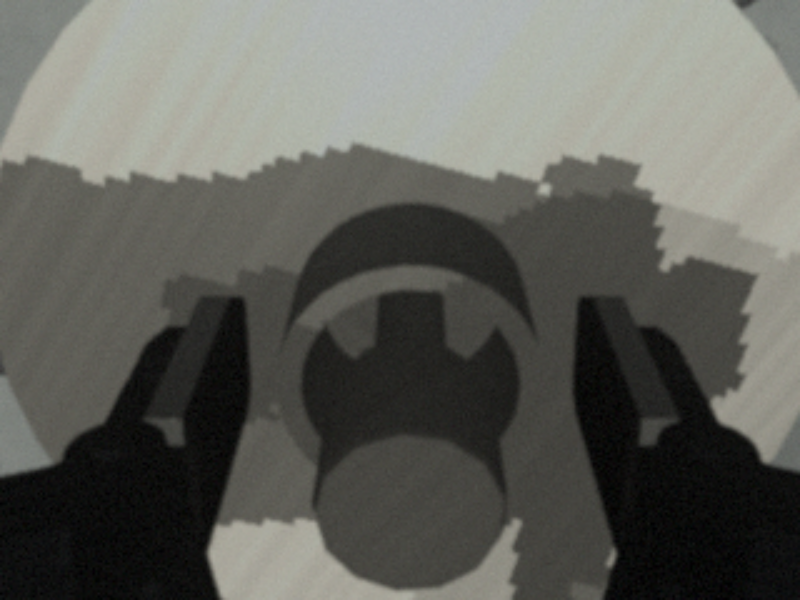

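The crop shows the tips (225,297)/(603,297) now either side of the collar, about 12 mm above the plate, with the collar centred between them. A little lower, then grip.

Call:
carry_out --series '[[[0,0,0.001,0,0.056],[0,0,0.001,0,0.056],[0,0,0.001,0,0.056],[0,0,0.001,0,0.056],[0,0,0.001,0,0.056],[0,0,0,0,0.056],[0,0,0,0,0.05],[0,0,0,0,0.048]]]' --grip_force 60

```text
time: 21.0
eef_pos: [0.4775, 0.1793, 0.1463]
ee_rot: [0.99, 0.142, 0.0, -0.0]
ft_force: [-0.1, 0.1, -0.2]
gripper_width: 0.0482
grasp_force: 0.0
```

Call:
carry_out --series '[[[0,0,0,0,0.045],[0,0,0,0,0.042],[0,0,0,0,0.038],[0,0,0,0,0.034],[0,0,0,0,0.03],[0,0,0,0,0.03],[0,0,0,0,0.03],[0,0,0,0,0.03]]]'

```text
time: 22.0
eef_pos: [0.4776, 0.1794, 0.1467]
ee_rot: [0.99, 0.142, 0.0, -0.0]
ft_force: [-1.2, 0.3, 5.6]
gripper_width: 0.0398
grasp_force: 61.4
```

Call:
carry_out --series '[[[0,0,-0.001,0,0.03],[0,0,-0.002,0,0.03],[0,0,-0.003,0,0.03],[0,0,-0.003,0,0.03],[0,0,-0.003,0,0.03],[0,0,-0.002,0,0.03],[0,0,-0.001,0,0.03],[0,0,0,0,0.03]]]'

```text
time: 23.0
eef_pos: [0.4775, 0.1793, 0.1613]
ee_rot: [0.99, 0.142, 0.0, -0.0]
ft_force: [0.1, 1.3, -3.3]
gripper_width: 0.0399
grasp_force: 60.7
```

```bash
python3 - <<'E'
from h import *
e=env.get_obs();print(e['eef_pos'],e['ft_force'],e['torque'],e['gripper_width'],e['grasp_force'])
c=shot('wrist');plate(c,.4777,.179,.165,.2)
W=pts(c);r=np.hypot(W[...,0]-.4777,W[...,1]-.179);print('knob top z',np.nanpercentile(W[...,2][r<.008],[50,90]))
E
```

```text
[0.47746096 0.1792808  0.16132087] [ 0.05108131  1.29598097 -3.26619885] [ 0.0083448   0.00518334 -0.057888  ] 0.039925728529084714 60.71493359282613
plate z 0.1837 slope deg [-0.09 -0.06] 46296
knob top z [0.22311971 0.22377906]
```

The outer lid has risen alone and level, and the knob stayed at its height. Lifting the rest.

Call:
carry_out --series '[[[0,0,-0.004,0,0.03],[0,0,-0.009,0,0.03],[0,0,-0.014,0,0.03],[0,0,-0.017,0,0.03],[0,0,-0.017,0,0.03],[0,0,-0.013,0,0.03],[0,0,-0.008,0,0.03],[0,0,-0.003,0,0.03]]]'

```text
time: 24.05
eef_pos: [0.4775, 0.1793, 0.2466]
ee_rot: [0.99, 0.142, 0.0, -0.0]
ft_force: [0.6, -0.9, -2.2]
gripper_width: 0.0396
grasp_force: 60.8
```

Call:
carry_out --series '[[[0,0,0,0,0.03],[0,0,0,0,0.03],[0,0,0,0,0.03],[0,0,0,0,0.03],[0,0,0,0,0.03],[0,0,0,0,0.03],[0,0,0,0,0.03],[0,0,0,0,0.03]]]'

```text
time: 25.05
eef_pos: [0.4775, 0.1793, 0.2463]
ee_rot: [0.99, 0.142, -0.0, 0.0]
ft_force: [-0.4, -0.1, -3.3]
gripper_width: 0.0397
grasp_force: 60.8
```

```bash
python3 - <<'E'
from h import *
e=env.get_obs();print(e['time'],e['eef_pos'],e['ft_force'],e['gripper_width'],e['grasp_force'])
c=shot('wrist');plate(c,.4777,.179,.25,.29)
c=shot('scene')
fit(c,.478,.179,.157,.17,.075);plate(c,.478,.179,.255,.285)
W=pts(c);r=np.hypot(W[...,0]-.478,W[...,1]-.179);w=W[(r<.058)&(W[...,2]>.12)&(W[...,2]<.24)];print('inside pot z hist',[(round(b,3),k) for k,b in zip(*np.histogram(w[:,2],np.arange(.12,.24,.005))) if k])
cv2.imwrite('pics/s2.png',cv2.resize(c['image'][100:280,220:460],(800,600),interpolation=cv2.INTER_CUBIC))
E
```

```text
25.05 [0.47747104 0.17925192 0.24627044] [-0.42856423 -0.07131553 -3.26109017] 0.0397034362583621 60.84277091547847
plate z 0.2687 slope deg [-0.08 -0.05] 46610
edge [0.4816 0.1767] 0.068 44 z 0.1625
plate z 0.2687 slope deg [-0.08 -0.05] 672
inside pot z hist [(np.float64(0.14), np.int64(205)), (np.float64(0.145), np.int64(209)), (np.float64(0.15), np.int64(24)), (np.float64(0.155), np.int64(35)), (np.float64(0.16), np.int64(47)), (np.float64(0.165), np.int64(30)), (np.float64(0.17), np.int64(2)), (np.float64(0.175), np.int64(6)), (np.float64(0.18), np.int64(6)), (np.float64(0.185), np.int64(8)), (np.float64(0.19), np.int64(4)), (np.float64(0.195), np.int64(1)), (np.float64(0.2), np.int64(14)), (np.float64(0.205), np.int64(7)), (np.float64(0.21), np.int64(1))]
```

View pics/s2.png

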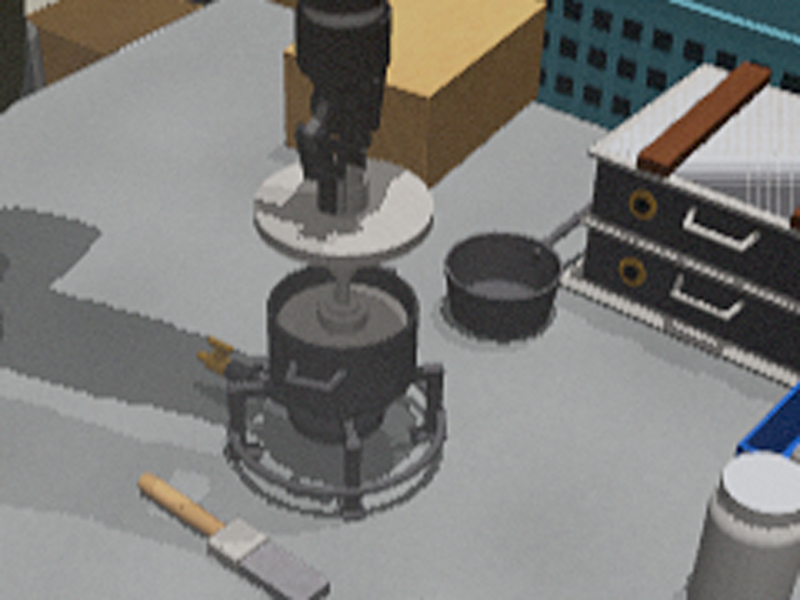

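The picture shows the outer lid held level above the pot at (343,210), and the inner lid lying flat inside the pot at (345,315). Pot and brush are where they were. Handing in.

```bash
python3 -c "
from plant import env
print(env.close_job())"
```

```text
the job is handed in; nothing more can be done
None
```

The job is handed in at about 25 s: the inner lid lies flat on its ledge, and the outer lid is held level and still by its collar about 10 cm above the rim; the pot did not shift, no contact with the things around it was seen, and the verdict was not shown.

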